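# Find the weak spring clip and stow its plate

### The job

One of the three spring clips on the tester has gone weak. Tug the plates gently upward by their grip bars to find which clip lets go, never drawing the tester's sprung head up by more than 7 mm; draw the plate out of the weak clip and stand it fully down in the slot of the storage block. Leave the other two plates seated in their clips as they were, and leave the doming block, punch and hammer alone.

Things in the scene. Friction and masses are not known exactly. Their poses are not given: they have to be found in the camera images.
- tester: clip tester, its base fixed to the bench, origin at the centre of its underside, z up. On the base a dark wooden head, 100 (x) x 300 (y) mm, top 72 mm above the bench, slides up on a spring. On the head three like steel spring clips in a row along y, at +95 (left), 0 (middle), -95 mm (right), each hold one plate upright. Exactly one clip is weak, at random; it looks no different
- plate_left: brass template plate that starts in the left clip, 4 mm thick (x), 40 mm wide (y), 96 mm tall (z), 100 g; the top 24 mm (72 to 96 mm above its foot) is a light wooden grip bar 12 mm thick (x) and 28 mm wide (y). Origin: centre of its lower edge, z up along the plate, at rest 80 mm above the bench in the clip
- plate_middle: brass template plate that starts in the middle clip, 4 mm thick (x), 40 mm wide (y), 96 mm tall (z), 100 g; the top 24 mm (72 to 96 mm above its foot) is a light wooden grip bar 12 mm thick (x) and 28 mm wide (y). Origin: centre of its lower edge, z up along the plate, at rest 80 mm above the bench in the clip
- plate_right: brass template plate that starts in the right clip, 4 mm thick (x), 40 mm wide (y), 96 mm tall (z), 100 g; the top 24 mm (72 to 96 mm above its foot) is a light wooden grip bar 12 mm thick (x) and 28 mm wide (y). Origin: centre of its lower edge, z up along the plate, at rest 80 mm above the bench in the clip
- seat_left (a point): point on the sprung head (rises with it) where the plate in the left clip stands, lower edge centre, 80 mm above the bench. That clip's fixed jaw (+x side) and spring jaw (-x side), 46 mm wide, hold the plate's lowest 22 mm by friction alone; thumb tabs flare out to 36 mm above this point and 33 mm either side in x
- seat_middle (a point): point on the sprung head (rises with it) where the plate in the middle clip stands, lower edge centre, 80 mm above the bench. That clip's fixed jaw (+x side) and spring jaw (-x side), 46 mm wide, hold the plate's lowest 22 mm by friction alone; thumb tabs flare out to 36 mm above this point and 33 mm either side in x
- seat_right (a point): point on the sprung head (rises with it) where the plate in the right clip stands, lower edge centre, 80 mm above the bench. That clip's fixed jaw (+x side) and spring jaw (-x side), 46 mm wide, hold the plate's lowest 22 mm by friction alone; thumb tabs flare out to 36 mm above this point and 33 mm either side in x
- block: light wooden storage block, fixed, 70 (x) x 90 (y) x 40 mm high, with one upright slot in its top at the centre: 8 mm (x) x 46 mm (y), 28 mm deep. Origin: centre of its underside, z up
- slot (a point): centre of the slot's floor, 12 mm above the bench and 28 mm below the slot's mouth; axes as the block: slot long along y
- doming_block: bystander: steel cube 50 mm with one round dimple in each face, origin at the centre of its underside
- punch: bystander: steel punch standing upright, 28 mm across, 84 mm tall, origin at its foot
- hammer: bystander: hammer lying flat, 240 mm long, origin under its middle
- head (a joint): rise of the tester's sprung head, m (0 = down at rest). It starts to rise when a plate held by its clip is pulled up with about 3 N, then 1 mm per newton, and springs back when the pull ends. The weak clip lets its plate slide before 3 mm, dragging steadily until the plate is 23 mm higher in the clip; a sound clip holds beyond 9 mm

How it is judged:
By the outcome, as a careful person would: the job done as asked, in the order asked, and still so for the second after the job is handed in, with the robot touching nothing.
It also fails if it takes over 69 s, if anything falls off the work surface, if the arm or the gripper's body presses on something with over 40 N, if the wrist force passes 120 N, or if a joint passes its speed limit or range.

### The arm

A 7-joint arm with a two-finger parallel gripper is mounted at the origin on the work surface. World frame = base frame: x ahead of the robot, y to its left, z up, the work surface at z = 0. Lengths are in m, angles in rad, forces in N, time in s.
With the tool pointing down it reaches from about 0.4 to 0.85 m from the base axis. Payload 10.4 kg.
Tool frame: the origin (TCP) lies on the centre line of the jaws, within the pads' length; the fingertips stand 22 mm ahead of it and the grasp point (between the pads) lies 3 mm ahead of it; x points along the fingers, y is the direction in which the jaws open and shut, and the axes are right-handed (so a half turn about x gives the same grasp; the last joint's range is limited). The gripper opens to 87 mm and grips with 3 to 60 N. Pads are 19 mm wide; open, the fingers measure 117 mm over their backs; the gripper's body (75 mm by 190 mm) begins 51 mm behind the grasp point.
Start: joints at [1.118, 0.332, -0.065, 1.46, 0.022, 1.35, -0.088], TCP at [0.26, -0.568, 0.245] pointing down, gripper open.
Joint ranges: [-2.6, 2.6], [-0.5, 2.12], [-1.47, 1.34], [0.16, 2.42], [-1.27, 4.41], [0.06, 2.06], [-2.6, 2.6]. Speed limits (rad/s): [2.22, 2.22, 2.79, 2.79, 3.14, 3.14, 3.14].

### API

Orientations are given as a unit quaternion [x, y, z, w].
In Python, from bench import * gives the robot as it stands.
- The arm moves only by the tool arm_command, never from a script. Its argument "targets" is one flat list of numbers, 7 for each row, row after row: the turn, a rotation vector about the tool's x, y, z in units of 45 degrees (1.0 is 45 degrees), then the shift along the tool's x, y, z in units of 25 mm (1.0 is 25 mm), then the opening, from 0 (shut) to 1 (fully open). In form: [wx, wy, wz, tx, ty, tz, fingers, wx, wy, wz, tx, ty, tz, fingers, ...]. A call has 1 to 12 rows; each row shifts and turns the pose as measured when the row begins, along the tool's axes as they then stand; what a row does not reach is not made up. A row lasts 1/12 s, in which the tool goes at most 41.7 mm and 7.16 degrees, less where a joint would pass 70% of its speed; a pose out of reach is approached as far as the arm can. A call with a number of a shift or a turn outside -1 to 1 is refused whole. A call with a gripper value outside its range is refused whole. The fingers move at their own pace and stop on an object; "newtons" is the grip in N (left out, the last holds). Time passes only in rows, so rows that do not move let the fingers close. It gives the time, the measured TCP pose, the force and the opening at its end, in the units of the state.
- read_state(): the state, without advancing time (a new reading comes with each control period).
- camera(name): name is "side" or "top"; returns the picture (384x512x3 uint8, red, green, blue); there is no depth.
- calibration(name): a dict with "camera_matrix" (3x3 intrinsics, pixels), "R" (3x3) and "t" (3): a world point X has camera coordinates R X + t. Camera axes: x right, y down, z forward; pixel columns grow to the right and rows downward; lengths in m; the calibration is good to about 2 mm. A picture is of the moment at which its call begins. calibration takes no time and is no camera call.
- close_job(): hands the job in, once; it reports no verdict.
The state is a dict: "time": time; "joint_positions": joint angles; "joint_vel": joint speeds; "joint_torque": joint torques, N m; "ee_pos": TCP position; "eef_rot": TCP orientation; "ft_force": force on the tool from outside, world axes, zero at the start; "torque": the same for the moment, N m; "width": finger opening in m.
Only numpy, scipy, OpenCV 4.12 (cv2) and the standard library are available. Lean on these libraries where they do the work, as an engineer would, in place of code of your own. Each camera call takes 0.05 s, during which the arm holds its last target.

## Working session

There is one attempt and no reset: what is moved stays moved. The work goes in short steps, Python scripts to look and compute and a tool call to move; the robot and the scene stay as the last step left them, time stands still between calls to the robot, and variables do not carry over. Pictures are saved under pics/ and viewed, and the job is handed in when it is done.

Besides the shell and the picture viewer there is one more tool, called after "Call:" as name(argument=value, ...), one argument or row to a line, values as JSON. arm_command: Moves the arm, as the interface text tells. Shifts and turns lie within -1 to 1; 1 stands for 25 mm of shift or 45 degrees of turn. Its arguments: {"type":"object","properties":{"targets":{"type":"array","items":{"type":"number","minimum":-1,"maximum":1}},"newtons":{"type":"number"}},"required":["targets"]}

```bash
ls; mkdir -p pics; python3 - <<'E'
from bench import *
import cv2
s=read_state();print(s)
for n in("side","top"):
    im=camera(n);cv2.imwrite(f"pics/{n}0.png",cv2.cvtColor(im,cv2.COLOR_RGB2BGR));print(n,calibration(n))
E
```

```text
pics
{'time': 0.0, 'joint_positions': array([ 1.11843378,  0.33286621, -0.06468439,  1.46094985,  0.02161757,
        1.34989104, -0.08850722]), 'joint_vel': array([-0.00017916, -0.00067013,  0.00129161, -0.00111105, -0.00050928,
       -0.00139995,  0.00102109]), 'joint_torque': array([-2.47465186e-05, -6.23259401e+01,  2.48768163e-02, -3.89905179e+01,
       -6.14116271e-02,  3.97936371e-02,  1.55025564e-04]), 'ee_pos': array([ 0.26024287, -0.56784901,  0.24375335]), 'eef_rot': array([-0.69070692, -0.15126079,  0.69098135, -0.15029602]), 'ft_force': array([-0.94641389,  0.33277741,  0.07120097]), 'torque': array([-0.00328071,  0.01243966,  0.02774668]), 'width': 0.08724656235834112}
side {'camera_matrix': array([[367.41044484,   0.        , 258.11775335],
       [  0.        , 367.41044484, 189.7255456 ],
       [  0.        ,   0.        ,   1.        ]]), 'R': array([[ 0.77746558, -0.62871866,  0.01612819],
       [-0.31301699, -0.40906065, -0.85714045],
       [ 0.5454976 ,  0.6613488 , -0.51483019]]), 't': array([-0.48546533,  0.25156739,  0.42756377])}
top {'camera_matrix': array([[384.44457203,   0.        , 255.80645611],
       [  0.        , 384.44457203, 192.4434182 ],
       [  0.        ,   0.        ,   1.        ]]), 'R': array([[ 0.01113023, -0.99979652,  0.01682374],
       [-0.98621744, -0.01375355, -0.16488178],
       [ 0.16507961, -0.01475669, -0.98616984]]), 't': array([-0.04222487,  0.6193775 ,  0.95219226])}
```

View pics/side0.png

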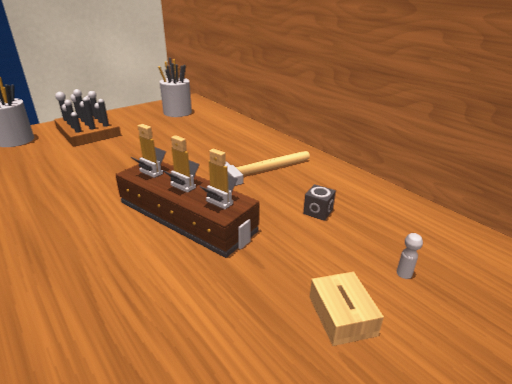

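View pics/top0.png

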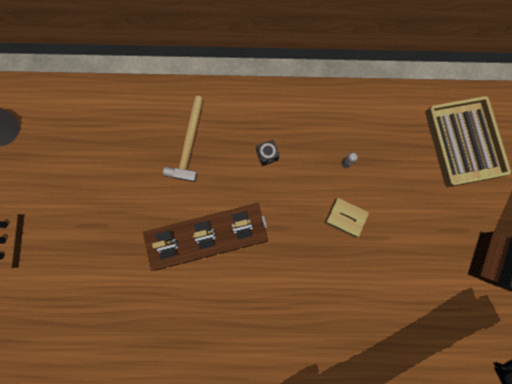

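```bash
python3 - <<'E'
import cv2,numpy as np
t=cv2.imread("pics/top0.png")
a=cv2.resize(t[195:275,135:275],None,fx=5.5,fy=5.5,interpolation=cv2.INTER_CUBIC);cv2.imwrite("pics/t_a.png",a)
b=cv2.resize(t[190:245,315:380],None,fx=8,fy=8,interpolation=cv2.INTER_CUBIC);cv2.imwrite("pics/t_b.png",b)
s=cv2.imread("pics/side0.png")
b=cv2.resize(s[115:250,105:265],None,fx=4.4,fy=4.4,interpolation=cv2.INTER_CUBIC);cv2.imwrite("pics/s_a.png",b)
E
```

```text
(no output)
```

View pics/t_a.png

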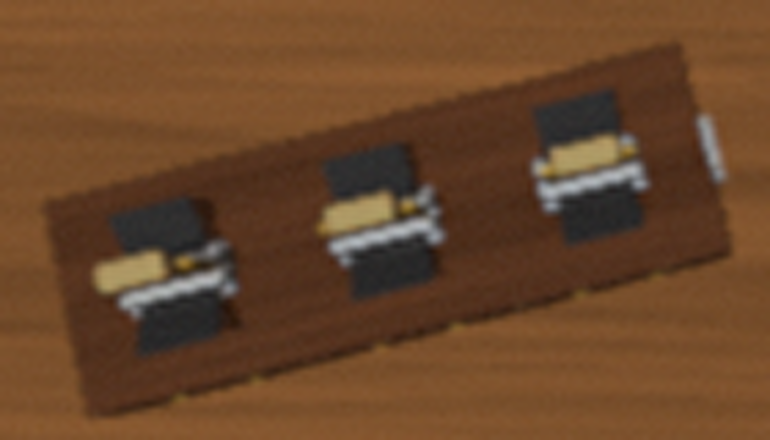

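View pics/t_b.png

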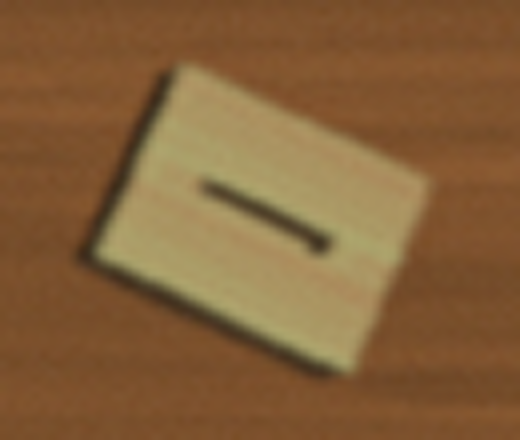

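View pics/s_a.png

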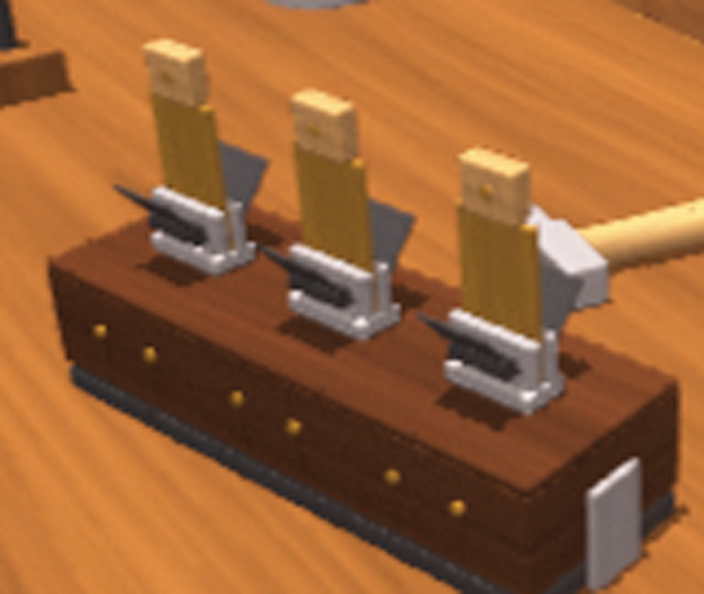

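```bash
cat > h.py <<'E'
import cv2,numpy as np
from bench import *
from scipy.spatial.transform import Rotation as Ro
def ray(n,uv,z):
    c=calibration(n);K=c["camera_matrix"];R=c["R"];t=c["t"]
    uv=np.atleast_2d(uv).astype(float)
    d=np.c_[uv,np.ones(len(uv))]@np.linalg.inv(K).T@R
    o=-R.T@t
    return o+d*((z-o[2])/d[:,2])[:,None]
def proj(n,X):
    c=calibration(n);p=(np.atleast_2d(X)@c["R"].T+c["t"])@c["camera_matrix"].T
    return p[:,:2]/p[:,2:]
def yaw(p,q): d=q-p;return np.degrees(np.arctan2(d[1],d[0]))
E
python3 - <<'E'
from h import *
# head-top corners (top view crop px /5.5 + offset)
c=np.array([[45,203],[680,43],[732,255],[92,415]])/5.5+[135,195]-0.4
P=ray("top",c,0.072);print("head",P.round(4))
print([np.linalg.norm(P[i]-P[(i+1)%4]).round(4) for i in range(4)],P.mean(0))
print("y-axis yaw",yaw(P[1],P[0]),yaw(P[2],P[3]))
t=cv2.imread("pics/top0.png").astype(int)
b,g,r=t[...,0],t[...,1],t[...,2]
m=((g>135)&(r>160)&(b<g-30)).astype(np.uint8)
n,l,st,ce=cv2.connectedComponentsWithStats(m)
for i in range(1,n):
    x,y,w,h,a=st[i]
    if a>8 and 140<x<380 and 190<y<270:
        pts=np.argwhere(l==i)[:,::-1].astype(np.float32)
        z=0.176 if a<150 else 0.04
        W=ray("top",pts,z)[:,:2]
        rc=cv2.minAreaRect((W*1000).astype(np.float32))
        print(st[i],ce[i].round(1),z,ray("top",ce[i],z).round(4),rc)
# block corners
c=np.array([[183,65],[430,180],[352,375],[95,257]])/8+[315,190]-0.45
P=ray("top",c,0.04);print("block",P.round(4),[np.linalg.norm(P[i]-P[(i+1)%4]).round(4) for i in range(4)],P.mean(0),yaw(P[1],P[0]),yaw(P[2],P[3]))
s=np.array([[203,184],[328,245]])/8+[315,190]-0.45
S=ray("top",s,0.04);print("slot",S,S.mean(0),yaw(S[1],S[0]))
# side view: block
I=cv2.imread("pics/side0.png")
cv2.imwrite("pics/s_b.png",cv2.resize(I[265:345,300:390],None,fx=7,fy=7,interpolation=cv2.INTER_CUBIC))
E
```

```text
head [[ 0.5134  0.2477  0.072 ]
 [ 0.5908 -0.0406  0.072 ]
 [ 0.4936 -0.0653  0.072 ]
 [ 0.419   0.2211  0.072 ]]
[np.float64(0.2985), np.float64(0.1003), np.float64(0.296), np.float64(0.098)] [0.50420516 0.09069625 0.072     ]
y-axis yaw 105.02930094870408 104.58939840951255
[328 199  40  37 772] [347.7 216.8] 0.04 [[ 0.5604 -0.2768  0.04  ]] ((560.9652099609375, -277.0930480957031), (86.70146179199219, 67.48910522460938), 64.95686340332031)
[236 220  11   6  42] [240.9 222.7] 0.176 [[5.295e-01 2.000e-04 1.760e-01]] ((529.620361328125, 0.169952392578125), (8.212499618530273, 23.986982345581055), 14.807149887084961)
[195 231  11   6  39] [199.7 233.3] 0.176 [[0.5045 0.092  0.176 ]] ((504.622802734375, 91.64419555664062), (7.613275527954102, 23.628692626953125), 14.802928924560547)
[153 241  11   6  41] [158.  243.8] 0.176 [[0.4802 0.1836 0.176 ]] ((480.03369140625, 183.720703125), (8.108799934387207, 23.283058166503906), 14.802872657775879)
block [[ 0.6108 -0.2508  0.04  ]
 [ 0.5736 -0.3315  0.04  ]
 [ 0.5094 -0.3035  0.04  ]
 [ 0.5468 -0.2204  0.04  ]] [np.float64(0.0888), np.float64(0.07), np.float64(0.0912), np.float64(0.0708)] [ 0.56017155 -0.27653275  0.04      ] 65.25356486168383 65.78699346432269
slot [[ 0.57131577 -0.25642289  0.04      ]
 [ 0.55174575 -0.29705005  0.04      ]] [ 0.56153076 -0.27673647  0.04      ] 64.27998461438196
```

View pics/s_b.png

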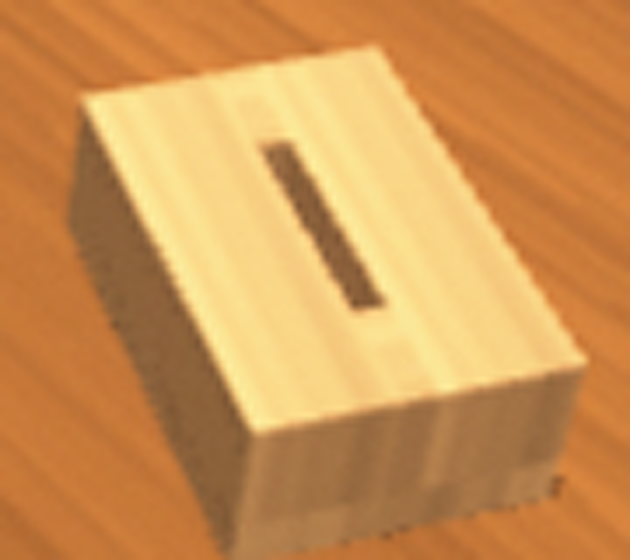

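```bash
python3 - <<'E'
from h import *
c=np.array([[82,96],[376,46],[587,362],[255,434]])/7+[300,265]-0.43
P=ray("side",c,0.04);print("block",P.round(4),[np.linalg.norm(P[i]-P[(i+1)%4]).round(4) for i in range(4)],P.mean(0),yaw(P[2],P[1]),yaw(P[3],P[0]))
s=np.array([[265,148],[292,142],[385,303],[352,311]])/7+[300,265]-0.43
S=ray("side",s,0.04);print(S,S.mean(0),yaw(S[2],S[1]),yaw(S[3],S[0]))
# bar tops in side view: crop 4.4, offset 105,115; top face corners
for q in ([[143,45],[172,40],[207,52],[177,60]],[[290,95],[318,90],[357,105],[328,113]],[[458,155],[485,149],[530,165],[500,173]]):
    q=np.array(q)/4.4+[105,115]-0.4
    B=ray("side",q,0.176);print("bar",B.mean(0).round(4),[np.linalg.norm(B[i]-B[(i+1)%4]).round(4) for i in range(4)])
s=read_state();print(Ro.from_quat(s["eef_rot"]).as_matrix().round(4))
E
```

```text
block [[ 0.5499 -0.2203  0.04  ]
 [ 0.6132 -0.2501  0.04  ]
 [ 0.5755 -0.3316  0.04  ]
 [ 0.5114 -0.3025  0.04  ]] [np.float64(0.07), np.float64(0.0898), np.float64(0.0704), np.float64(0.0908)] [ 0.56250297 -0.2761426   0.04      ] 65.13859047703241 64.91677727484048
[[ 0.56958532 -0.25523165  0.04      ]
 [ 0.5755061  -0.25765981  0.04      ]
 [ 0.55607802 -0.29782877  0.04      ]
 [ 0.54926468 -0.29503529  0.04      ]] [ 0.56260853 -0.27643888  0.04      ] 64.18884824205337 62.954684526010006
bar [0.4822 0.1844 0.176 ] [np.float64(0.0131), np.float64(0.0238), np.float64(0.0146), np.float64(0.0263)]
bar [0.5068 0.0931 0.176 ] [np.float64(0.0121), np.float64(0.0245), np.float64(0.0136), np.float64(0.0265)]
bar [0.5309 0.0014 0.176 ] [np.float64(0.0116), np.float64(0.0235), np.float64(0.0132), np.float64(0.0238)]
[[-6.000e-04  4.167e-01 -9.091e-01]
 [ 1.200e-03 -9.091e-01 -4.167e-01]
 [-1.000e+00 -1.400e-03  1.000e-04]]
```

Call:
arm_command(
  targets=[-0.066,0,0,0,0,-1,0.5,-0.066,0,0,0,0,-1,0.5,-0.066,0,0,0,0,-1,0.5,-0.066,0,0,0,0,-1,0.5,-0.066,0,0,0,0,-1,0.5,-0.066,0,0,0,0,-1,0.5,-0.066,0,0,0,0,-1,0.5,-0.066,0,0,0,0,-1,0.5,-0.066,0,0,0,0,-1,0.5,-0.066,0,0,0,0,-1,0.5,-0.066,0,0,0,0,-1,0.5,-0.066,0,0,0,0,-1,0.5],
  newtons=20,
)

```text
time: 1.1
ee_pos: [0.4918, -0.358, 0.2387]
eef_rot: [-0.604, -0.37, 0.605, -0.364]
ft_force: [0.9, -0.7, -0.0]
width: 0.0436
```

```bash
cat >> h.py <<'E'
def goto(p,yawdeg):
    """remaining turn/shift (tool axes, interface units) to TCP p, tool x down, tool y at yaw"""
    s=read_state();R=Ro.from_quat(s["eef_rot"]).as_matrix()
    a=np.radians(yawdeg);y=np.array([np.cos(a),np.sin(a),0]);x=np.array([0,0,-1.]);z=np.cross(x,y)
    T=np.c_[x,y,z]
    w=Ro.from_matrix(R.T@T).as_rotvec()/(np.pi/4)
    d=np.array(p)-s["ee_pos"]
    print("t",s["time"],"pos",s["ee_pos"].round(4),"F",s["ft_force"].round(2),"w",round(s["width"],4),"q7",s["joint_positions"][6].round(2))
    print("turn",w.round(3),"shift now",(R.T@d/.025).round(3),"shift after turn",(T.T@d/.025).round(3))
PR=(0.530,0.0007);PM=(0.5055,0.0924);PL=(0.481,0.184);BL=(0.5615,-0.2765)
E
python3 -c "
from h import *
goto((*PR,0.245),14.9)"
```

```text
t 1.1 pos [ 0.4918 -0.358   0.2387] F [ 0.95 -0.68 -0.02] w 0.0436 q7 0.01
turn [-0.942 -0.008  0.009] shift now [ -0.166  -5.266 -13.434] shift after turn [ -0.253   5.165 -13.472]
```

Call:
arm_command(
  targets=[-0.08,0,0,0,-0.2,-1,0.5,-0.08,0,0,0,-0.1,-1,0.5,-0.08,0,0,0,0,-1,0.5,-0.08,0,0,0,0,-1,0.5,-0.08,0,0,0,0,-1,0.5,-0.08,0,0,0,0,-1,0.5,-0.08,0,0,0,0,-1,0.5,-0.08,0,0,0,0,-1,0.5,-0.08,0,0,0,0,-1,0.5,-0.08,0,0,0,0,-1,0.5,-0.08,0,0,0,0,-1,0.5,0,0,0,0,0,-1,0.5],
)

```text
time: 2.1
ee_pos: [0.5166, -0.0325, 0.2402]
eef_rot: [0.421, 0.572, -0.42, 0.565]
ft_force: [0.6, -0.7, 0.0]
width: 0.0434
```

```bash
python3 -c "
from h import *
goto((*PR,0.245),14.9)"
```

```text
t 2.1 pos [ 0.5166 -0.0325  0.2402] F [ 0.64 -0.73  0.02] w 0.0434 q7 0.21
turn [ 0.046 -0.01   0.006] shift now [-0.186  0.899 -1.114] shift after turn [-0.191  0.86  -1.144]
```

Call:
arm_command(
  targets=[0.046,-0.01,0.006,-0.1,0.86,-0.9,0.4,0,0,0,0,0,-0.2,0.4,0,0,0,0,0,0,0.4],
)

```text
time: 2.35
ee_pos: [0.5268, 0.0111, 0.2438]
eef_rot: [0.426, 0.564, -0.426, 0.565]
ft_force: [0.5, -1.0, -0.3]
width: 0.036
```

```bash
python3 -c "
from h import *
goto((*PR,0.167),14.9)
import cv2
cv2.imwrite('pics/s1.png',cv2.cvtColor(camera('side'),cv2.COLOR_RGB2BGR))
cv2.imwrite('pics/s1.png',cv2.resize(cv2.imread('pics/s1.png')[60:250,100:300],None,fx=3,fy=3,interpolation=cv2.INTER_CUBIC))"
```

```text
t 2.35 pos [0.5268 0.0111 0.2438] F [ 0.49 -0.96 -0.26] w 0.036 q7 0.09
turn [ 0.021  0.001 -0.001] shift now [3.074 0.008 0.432] shift after turn [3.074 0.018 0.435]
```

View pics/s1.png

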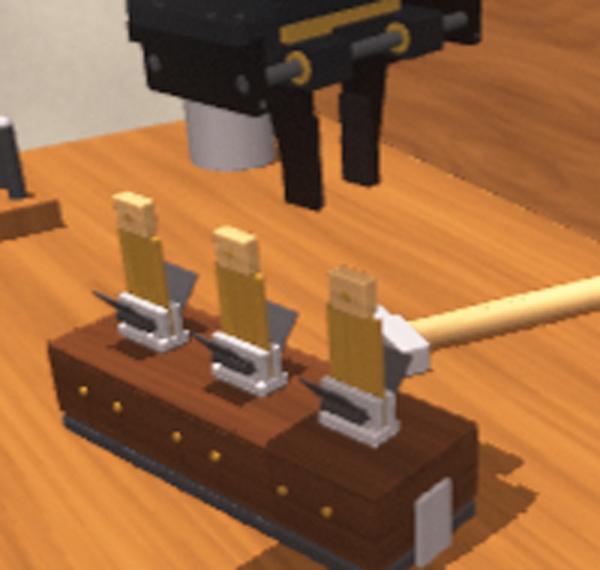

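Call:
arm_command(
  targets=[0.02,0,0,0,0,0.4,0.4,0,0,0,0.8,0,0,0.4,0,0,0,0.6,0,0,0.4,0,0,0,0,0,0,0.4],
)

```text
time: 2.73
ee_pos: [0.5308, -0.0038, 0.2087]
eef_rot: [0.432, 0.558, -0.432, 0.562]
ft_force: [-0.5, -0.6, -0.5]
width: 0.0345
```

```bash
python3 -c "
from h import *
goto((*PR,0.167),14.9)"
```

```text
t 2.7333 pos [ 0.5308 -0.0038  0.2087] F [-0.5  -0.58 -0.49] w 0.0345 q7 0.08
turn [-0.003  0.005 -0.004] shift now [ 1.668  0.011 -0.189] shift after turn [ 1.669  0.017 -0.182]
```

Call:
arm_command(
  targets=[0,0,0,0.4,0,-0.15,0.4,0,0,0,0.4,0,0,0.4,0,0,0,0.4,0,0,0.4,0,0,0,0.2,0,0,0.4,0,0,0,0,0,0,0.4,0,0,0,0,0,0,0.4],
)

```text
time: 3.23
ee_pos: [0.5302, -0.0043, 0.1709]
eef_rot: [0.433, 0.557, -0.433, 0.561]
ft_force: [-0.7, 0.6, 0.7]
width: 0.0348
```

```bash
python3 -c "
from h import *
goto((*PR,0.167),14.9)"
```

```text
t 3.2333 pos [ 0.5302 -0.0043  0.1709] F [-0.7   0.65  0.75] w 0.0348 q7 0.06
turn [-0.01   0.006 -0.003] shift now [ 0.157  0.042 -0.197] shift after turn [ 0.158  0.044 -0.196]
```

Call:
arm_command(
  targets=[-0.01,0,0,0.15,0.04,-0.2,0.4,0,0,0,0,0,0,0.4,0,0,0,0,0,0,0.4],
)

```text
time: 3.48
ee_pos: [0.5304, 0.0015, 0.1676]
eef_rot: [0.431, 0.559, -0.431, 0.563]
ft_force: [-0.5, 0.1, 0.4]
width: 0.0347
```

```bash
python3 -c "
from h import *
goto((*PR,0.167),14.9)
cv2.imwrite('pics/x.png',cv2.cvtColor(camera('side'),cv2.COLOR_RGB2BGR))
cv2.imwrite('pics/s2.png',cv2.resize(cv2.imread('pics/x.png')[100:220,150:300],None,fx=4,fy=4,interpolation=cv2.INTER_CUBIC))"
```

```text
t 3.4833 pos [0.5304 0.0015 0.1676] F [-0.49  0.12  0.42] w 0.0347 q7 0.05
turn [ 0.002  0.006 -0.005] shift now [ 0.026 -0.025  0.025] shift after turn [ 0.026 -0.025  0.025]
```

View pics/s2.png

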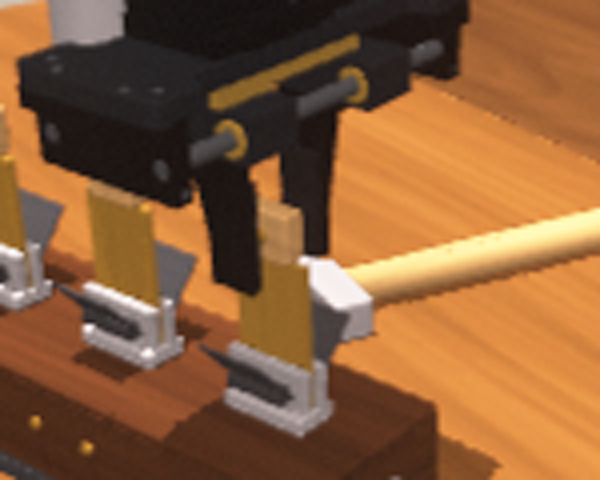

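Call:
arm_command(
  targets=[0,0,0,0,0,0,0.16,0,0,0,0,0,0,0.16,0,0,0,0,0,0,0.16,0,0,0,0,0,0,0.16],
  newtons=20,
)

```text
time: 3.87
ee_pos: [0.5308, 0.0019, 0.1685]
eef_rot: [0.431, 0.559, -0.43, 0.563]
ft_force: [0.2, 0.1, 0.7]
width: 0.0177
```

```bash
python3 -c "
from h import *
goto((*PR,0.167),14.9)"
```

```text
t 3.8667 pos [0.5308 0.0019 0.1685] F [0.17 0.09 0.7 ] w 0.0177 q7 0.05
turn [ 0.002  0.007 -0.006] shift now [ 0.059 -0.044  0.036] shift after turn [ 0.059 -0.043  0.037]
```

Call:
arm_command(
  targets=[0,0,0,0,0,0,0,0,0,0,0,0,0,0,0,0,0,0,0,0,0,0,0,0,0,0,0,0],
  newtons=10,
)

```text
time: 4.2
ee_pos: [0.53, 0.0016, 0.1686]
eef_rot: [0.43, 0.559, -0.431, 0.563]
ft_force: [-1.1, -0.3, 0.3]
width: 0.0116
```

```bash
python3 -c "
from h import *
goto((*PR,0.167),14.9)"
```

```text
t 4.2 pos [0.53   0.0016 0.1686] F [-1.13 -0.31  0.32] w 0.0116 q7 0.05
turn [ 0.002  0.007 -0.004] shift now [ 0.063 -0.008  0.033] shift after turn [ 0.063 -0.008  0.034]
```

Call:
arm_command(
  targets=[0,0,0,0,0,0,0,0,0,0,0,0,0,0,0,0,0,-0.08,0,0,0,0,0,0,0,0,0,0],
  newtons=25,
)

```text
time: 4.53
ee_pos: [0.5299, 0.0015, 0.17]
eef_rot: [0.43, 0.559, -0.431, 0.563]
ft_force: [0.6, -0.3, -4.0]
width: 0.0118
```

Call:
arm_command(
  targets=[0,0,0,-0.06,0,0,0,0,0,0,0,0,0,0],
)

```text
time: 4.7
ee_pos: [0.5299, 0.0015, 0.171]
eef_rot: [0.43, 0.559, -0.431, 0.563]
ft_force: [0.9, -0.0, -5.6]
width: 0.0118
```

Call:
arm_command(
  targets=[0,0,0,-0.06,0,0,0,0,0,0,0,0,0,0],
)

```text
time: 4.87
ee_pos: [0.5299, 0.0015, 0.172]
eef_rot: [0.43, 0.559, -0.431, 0.563]
ft_force: [2.1, 0.3, -6.2]
width: 0.012
```

Call:
arm_command(
  targets=[0,0,0,-0.06,0,0,0,0,0,0,0,0,0,0],
)

```text
time: 5.03
ee_pos: [0.5298, 0.0015, 0.1733]
eef_rot: [0.43, 0.559, -0.431, 0.563]
ft_force: [1.5, 0.2, -7.2]
width: 0.0119
```

```bash
python3 -c "
from h import *
goto((*PR,0.167),14.9)
cv2.imwrite('pics/x3.png',cv2.cvtColor(camera('side'),cv2.COLOR_RGB2BGR))
a=cv2.imread('pics/side0.png')[170:250,180:265];b=cv2.imread('pics/x3.png')[170:250,180:265]
cv2.imwrite('pics/s3.png',cv2.resize(np.hstack([a,b]),None,fx=4.6,fy=4.6,interpolation=cv2.INTER_CUBIC))"
```

```text
t 5.0333 pos [0.5298 0.0015 0.1733] F [ 1.52  0.16 -7.23] w 0.0119 q7 0.06
turn [ 0.002  0.005 -0.003] shift now [ 0.251 -0.003  0.032] shift after turn [ 0.251 -0.002  0.033]
```

View pics/s3.png

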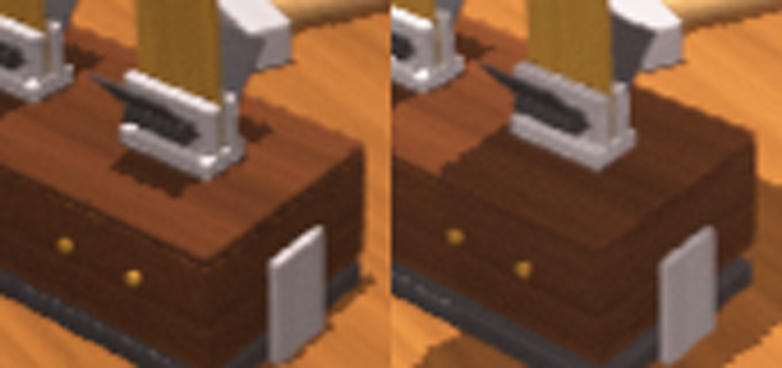

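Call:
arm_command(
  targets=[0,0,0,0.08,0,0,0,0,0,0,0.08,0,0,0,0,0,0,0,0,0,0],
)

```text
time: 5.33
ee_pos: [0.5299, 0.0015, 0.1691]
eef_rot: [0.43, 0.559, -0.431, 0.563]
ft_force: [0.7, 0.3, -3.6]
width: 0.0112
```

Call:
arm_command(
  targets=[0,0,0,0.03,0,0,0,0,0,0,0,0,0,0],
)

```text
time: 5.5
ee_pos: [0.5299, 0.0016, 0.1687]
eef_rot: [0.43, 0.559, -0.431, 0.563]
ft_force: [1.0, 0.6, -2.5]
width: 0.0116
```

Call:
arm_command(
  targets=[0,0,0,0,0,0,0.4,0,0,0,0,0,0,0.4,0,0,0,0,0,0,0.4,0,0,0,-0.6,0,0,0.4,0,0,0,-0.8,0,0,0.4,0,0,0,-0.4,0,0,0.4],
)

```text
time: 6.0
ee_pos: [0.529, 0.0017, 0.2143]
eef_rot: [0.43, 0.56, -0.431, 0.562]
ft_force: [1.1, 1.2, -0.1]
width: 0.0342
```

```bash
python3 -c "
from h import *
goto((*PM,0.215),14.9)"
```

```text
t 6.0 pos [0.529  0.0017 0.2143] F [ 1.15  1.17 -0.15] w 0.0342 q7 0.08
turn [ 0.002  0.004 -0.   ] shift now [-0.042  0.031 -3.747] shift after turn [-0.029  0.025 -3.748]
```

Call:
arm_command(
  targets=[0,0,0,0,0,-0.8,0.4,0,0,0,0,0,-1,0.4,0,0,0,0,0,-1,0.4,0,0,0,0,0,-0.6,0.4,0,0,0,0,0,0,0.4,0,0,0,0,0,0,0.4],
)

```text
time: 6.5
ee_pos: [0.5086, 0.0857, 0.2179]
eef_rot: [0.432, 0.557, -0.431, 0.564]
ft_force: [-0.7, -0.3, -1.3]
width: 0.0349
```

```bash
python3 -c "
from h import *
goto((*PM,0.169),14.9)"
```

```text
t 6.5 pos [0.5086 0.0857 0.2179] F [-0.71 -0.32 -1.26] w 0.0349 q7 -0.09
turn [-0.003  0.008 -0.009] shift now [ 1.954 -0.067 -0.303] shift after turn [ 1.957 -0.052 -0.291]
```

Call:
arm_command(
  targets=[0,0,0,0,-0.05,-0.3,0.4,0,0,0,0.5,0,0,0.4,0,0,0,0.5,0,0,0.4,0,0,0,0.4,0,0,0.4,0,0,0,0.2,0,0,0.4,0,0,0,0,0,0,0.4,0,0,0,0,0,0,0.4],
)

```text
time: 7.08
ee_pos: [0.5058, 0.0884, 0.1715]
eef_rot: [0.433, 0.556, -0.433, 0.562]
ft_force: [0.3, 0.3, -0.5]
width: 0.0346
```

```bash
python3 -c "
from h import *
goto((*PM,0.169),14.9)"
```

```text
t 7.0833 pos [0.5058 0.0884 0.1715] F [ 0.31  0.31 -0.5 ] w 0.0346 q7 -0.13
turn [-0.01   0.009 -0.006] shift now [ 0.099  0.028 -0.158] shift after turn [ 0.1    0.029 -0.157]
```

Call:
arm_command(
  targets=[-0.01,0.01,0,0.1,0.03,-0.16,0.4,0,0,0,0,0,0,0.1,0,0,0,0,0,0,0.1,0,0,0,0,0,0,0,0,0,0,0,0,0,0,0,0,0,0,0,0,0,0,0,0,0,0,0,0],
  newtons=10,
)

```text
time: 7.67
ee_pos: [0.5054, 0.0925, 0.1696]
eef_rot: [0.432, 0.56, -0.429, 0.561]
ft_force: [-2.0, -0.7, -0.3]
width: 0.0118
```

Call:
arm_command(
  targets=[0,0,0,0,0,0,0,0,0,0,0,0,0,0],
  newtons=25,
)

```text
time: 7.83
ee_pos: [0.5054, 0.0925, 0.1695]
eef_rot: [0.432, 0.56, -0.429, 0.561]
ft_force: [-1.9, -0.3, 0.5]
width: 0.0118
```

Call:
arm_command(
  targets=[0,0,0,-0.1,0,0,0,0,0,0,0,0,0,0,0,0,0,0,0,0,0],
)

```text
time: 8.08
ee_pos: [0.5053, 0.0924, 0.1715]
eef_rot: [0.432, 0.561, -0.429, 0.561]
ft_force: [1.2, 0.3, -4.9]
width: 0.0119
```

Call:
arm_command(
  targets=[0,0,0,-0.05,0,0,0,0,0,0,0,0,0,0],
)

```text
time: 8.25
ee_pos: [0.5053, 0.0924, 0.1724]
eef_rot: [0.432, 0.561, -0.429, 0.561]
ft_force: [0.7, -0.1, -5.7]
width: 0.012
```

Call:
arm_command(
  targets=[0,0,0,-0.05,0,0,0,0,0,0,0,0,0,0],
)

```text
time: 8.42
ee_pos: [0.5053, 0.0924, 0.1734]
eef_rot: [0.432, 0.561, -0.429, 0.561]
ft_force: [0.8, 1.5, -6.2]
width: 0.0119
```

Call:
arm_command(
  targets=[0,0,0,-0.06,0,0,0,0,0,0,0,0,0,0],
)

```text
time: 8.58
ee_pos: [0.5052, 0.0924, 0.1747]
eef_rot: [0.432, 0.561, -0.429, 0.561]
ft_force: [1.3, 0.6, -8.2]
width: 0.0117
```

```bash
python3 -c "
from h import *
goto((*PM,0.167),14.9)
cv2.imwrite('pics/x4.png',cv2.cvtColor(camera('side'),cv2.COLOR_RGB2BGR))
a=cv2.imread('pics/side0.png')[170:250,180:265];b=cv2.imread('pics/x4.png')[170:250,180:265]
cv2.imwrite('pics/s4.png',cv2.resize(np.hstack([a,b]),None,fx=4.6,fy=4.6,interpolation=cv2.INTER_CUBIC))"
```

```text
t 8.5833 pos [0.5052 0.0924 0.1747] F [ 1.34  0.55 -8.23] w 0.0117 q7 -0.12
turn [ 0.001 -0.003 -0.004] shift now [0.308 0.01  0.004] shift after turn [0.308 0.011 0.003]
```

View pics/s4.png

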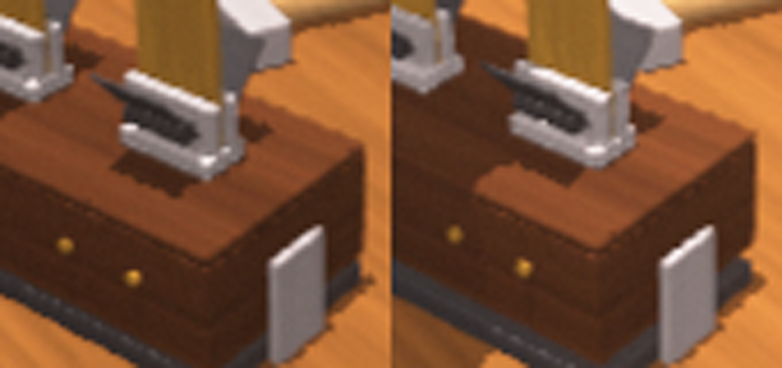

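Call:
arm_command(
  targets=[0,0,0,0.1,0,0,0,0,0,0,0.08,0,0,0,0,0,0,0,0,0,0],
)

```text
time: 8.88
ee_pos: [0.5053, 0.0924, 0.1701]
eef_rot: [0.432, 0.561, -0.429, 0.561]
ft_force: [1.1, 0.7, -3.5]
width: 0.0114
```

Call:
arm_command(
  targets=[0,0,0,0.03,0,0,0,0,0,0,0,0,0,0],
)

```text
time: 9.05
ee_pos: [0.5053, 0.0924, 0.1696]
eef_rot: [0.432, 0.561, -0.429, 0.561]
ft_force: [-0.1, 0.0, -3.0]
width: 0.0121
```

Call:
arm_command(
  targets=[0,0,0,0.02,0,0,0,0,0,0,0,0,0,0.4,0,0,0,0,0,0,0.4,0,0,0,0,0,0,0.4,0,0,0,-0.6,0,0,0.4,0,0,0,-0.8,0,0,0.4,0,0,0,-0.5,0,0,0.4,0,0,0,0,0,-0.5,0.4,0,0,0,0,0,-1,0.4,0,0,0,0,0,-1,0.4,0,0,0,0,0,-1,0.4,0,0,0,0,0,0,0.4],
)

```text
time: 10.05
ee_pos: [0.4818, 0.1821, 0.2188]
eef_rot: [0.435, 0.559, -0.43, 0.561]
ft_force: [-1.4, 0.5, -0.3]
width: 0.0346
```

```bash
python3 -c "
from h import *
goto((*PL,0.169),14.9)"
```

```text
t 10.05 pos [0.4818 0.1821 0.2188] F [-1.39  0.53 -0.27] w 0.0346 q7 -0.29
turn [-0.005 -0.003 -0.009] shift now [ 1.993 -0.026 -0.077] shift after turn [ 1.993 -0.012 -0.082]
```

Call:
arm_command(
  targets=[0,0,0,0.5,0,-0.05,0.4,0,0,0,0.5,0,0,0.4,0,0,0,0.5,0,0,0.4,0,0,0,0.2,0,0,0.4,0,0,0,0,0,0,0.4,0,0,0,0,0,0,0.4],
)

```text
time: 10.55
ee_pos: [0.4785, 0.1902, 0.1727]
eef_rot: [0.433, 0.561, -0.427, 0.562]
ft_force: [-0.0, 0.1, 0.4]
width: 0.0346
```

```bash
python3 -c "
from h import *
goto((*PL,0.168),14.9)"
```

```text
t 10.55 pos [0.4785 0.1902 0.1727] F [-0.03  0.14  0.38] w 0.0346 q7 -0.33
turn [ 0.005 -0.006 -0.009] shift now [0.186 0.03  0.265] shift after turn [0.187 0.033 0.264]
```

Call:
arm_command(
  targets=[0,0,-0.01,0.19,0.03,0.25,0.4,0,0,0,0,0,0,0.4,0,0,0,0,0,0,0.1,0,0,0,0,0,0,0.1,0,0,0,0,0,0,0,0,0,0,0,0,0,0,0,0,0,0,0,0,0,0,0,0,0,0,0,0],
  newtons=10,
)

```text
time: 11.22
ee_pos: [0.4818, 0.1835, 0.1695]
eef_rot: [0.431, 0.562, -0.429, 0.56]
ft_force: [-1.5, -1.1, -0.3]
width: 0.0121
```

Call:
arm_command(
  targets=[0,0,0,0,0,0,0,0,0,0,0,0,0,0],
  newtons=25,
)

```text
time: 11.38
ee_pos: [0.4815, 0.1834, 0.1694]
eef_rot: [0.431, 0.562, -0.43, 0.56]
ft_force: [-0.6, -1.3, 0.2]
width: 0.0114
```

```bash
python3 -c "
from h import *
goto((*PL,0.168),14.9)"
```

```text
t 11.3833 pos [0.4815 0.1834 0.1694] F [-0.63 -1.27  0.18] w 0.0114 q7 -0.32
turn [ 0.004 -0.005  0.001] shift now [ 0.058 -0.014 -0.027] shift after turn [ 0.058 -0.014 -0.027]
```

Call:
arm_command(
  targets=[0,0,0,-0.1,0,0,0,0,0,0,0,0,0,0],
)

```text
time: 11.55
ee_pos: [0.4814, 0.1834, 0.1717]
eef_rot: [0.431, 0.562, -0.43, 0.56]
ft_force: [0.1, -0.2, -3.4]
width: 0.0118
```

Call:
arm_command(
  targets=[0,0,0,-0.05,0,0,0,0,0,0,0,0,0,0],
)

```text
time: 11.72
ee_pos: [0.4814, 0.1833, 0.1727]
eef_rot: [0.431, 0.563, -0.43, 0.56]
ft_force: [-1.1, 0.4, -3.3]
width: 0.0116
```

Call:
arm_command(
  targets=[0,0,0,-0.06,0,0,0,0,0,0,0,0,0,0],
)

```text
time: 11.88
ee_pos: [0.4814, 0.1833, 0.1742]
eef_rot: [0.431, 0.563, -0.43, 0.56]
ft_force: [0.2, -0.2, -2.8]
width: 0.0117
```

Call:
arm_command(
  targets=[0,0,0,-0.06,0,0,0,0,0,0,0,0,0,0],
)

```text
time: 12.05
ee_pos: [0.4814, 0.1832, 0.1758]
eef_rot: [0.431, 0.563, -0.43, 0.56]
ft_force: [0.2, -0.2, -2.0]
width: 0.0121
```

Call:
arm_command(
  targets=[0,0,0,-0.15,0,0,0,0,0,0,-0.15,0,0,0,0,0,0,-0.15,0,0,0,0,0,0,-0.15,0,0,0,0,0,0,-0.15,0,0,0,0,0,0,-0.2,0,0,0,0,0,0,-0.3,0,0,0,0,0,0,-0.4,0,0,0,0,0,0,-0.6,0,0,0,0,0,0,-0.8,0,0,0,0,0,0,-0.8,0,0,0,0,0,0,0,0,0,0],
)

```text
time: 13.05
ee_pos: [0.4817, 0.1837, 0.2831]
eef_rot: [0.431, 0.562, -0.428, 0.561]
ft_force: [-0.4, -0.5, -0.5]
width: 0.0111
```

```bash
python3 -c "
from h import *
goto((*BL,0.32),-24.8)
cv2.imwrite('pics/s5.png',cv2.cvtColor(camera('side'),cv2.COLOR_RGB2BGR))"
```

```text
t 13.05 pos [0.4817 0.1837 0.2831] F [-0.35 -0.48 -0.46] w 0.0111 q7 -0.26
turn [ 0.887 -0.006 -0.   ] shift now [-1.561 -1.717 18.595] shift after turn [-1.478 10.619 15.37 ]
```

View pics/s5.png

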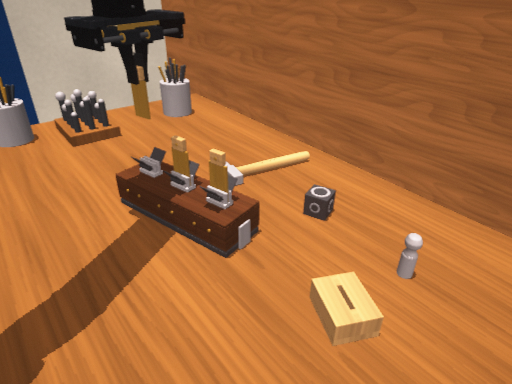

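Call:
arm_command(
  targets=[0,0,0,-0.9,0,0,0,0,0,0,-0.5,0,0.4,0,0.05,0,0,0,0,0.8,0,0.05,0,0,0,0,1,0,0.05,0,0,0,0,1,0,0.05,0,0,0,0,1,0,0.05,0,0,0,0,1,0,0.05,0,0,0,0,1,0,0.05,0,0,0,0,1,0,0.05,0,0,0,0,1,0,0.05,0,0,0,0,1,0,0.05,0,0,0,0,1,0],
  newtons=30,
)

```text
time: 14.1
ee_pos: [0.4983, -0.0938, 0.3076]
eef_rot: [-0.538, -0.46, 0.542, -0.453]
ft_force: [0.1, -0.3, -1.2]
width: 0.0116
```

```bash
python3 -c "
from h import *
goto((*BL,0.32),-24.8)"
```

```text
t 14.1 pos [ 0.4983 -0.0938  0.3076] F [ 0.1  -0.35 -1.19] w 0.0116 q7 -0.1
turn [ 0.338 -0.001  0.013] shift now [-0.544  3.703  6.785] shift after turn [-0.495  5.36   5.574]
```

Call:
arm_command(
  targets=[0.05,0,0,0,0.6,1,0,0.05,0,0,0,0.7,1,0,0.05,0,0,0,0.7,1,0,0.05,0,0,0,0.7,1,0,0.05,0,0,0,0.7,0.8,0,0.05,0,0,0,0.7,0.6,0,0,0,0,0,0.3,0,0,0,0,0,0,0,0,0,0,0,0,0,0,0,0],
)

```text
time: 14.85
ee_pos: [0.5553, -0.2901, 0.2934]
eef_rot: [-0.592, -0.378, 0.609, -0.368]
ft_force: [0.4, -0.7, -1.3]
width: 0.0116
```

```bash
python3 -c "
from h import *
goto((*BL,0.2),-24.8)"
```

```text
t 14.85 pos [ 0.5553 -0.2901  0.2934] F [ 0.45 -0.71 -1.27] w 0.0116 q7 -0.14
turn [-0.033  0.015  0.031] shift now [ 3.727  0.07  -0.642] shift after turn [ 3.735 -0.004 -0.597]
```

Call:
arm_command(
  targets=[-0.033,0.015,0.031,0.5,0,-0.55,0,0,0,0,1,0,0,0,0,0,0,1,0,0,0,0,0,0,0.6,0,0,0,0,0,0,0.4,0,0,0,0,0,0,0,0,0,0,0,0,0,0,0,0,0],
)

```text
time: 15.43
ee_pos: [0.5577, -0.2736, 0.2026]
eef_rot: [0.595, 0.382, -0.594, 0.383]
ft_force: [0.0, -0.5, -0.0]
width: 0.0116
```

```bash
python3 -c "
from h import *
goto((*BL,0.150),-24.8)"
```

```text
t 15.4333 pos [ 0.5577 -0.2736  0.2026] F [ 0.01 -0.45 -0.03] w 0.0116 q7 -0.14
turn [ 0.007 -0.001 -0.002] shift now [2.104 0.184 0.043] shift after turn [2.104 0.187 0.04 ]
```

Call:
arm_command(
  targets=[0,0,0,0.4,0.18,0.04,0,0,0,0,0.5,0,0,0,0,0,0,0.5,0,0,0,0,0,0,0.3,0,0,0,0,0,0,0.15,0,0,0,0,0,0,0,0,0,0,0,0,0,0,0,0,0],
)

```text
time: 16.02
ee_pos: [0.5629, -0.2768, 0.1542]
eef_rot: [0.596, 0.381, -0.593, 0.384]
ft_force: [-0.2, -1.0, 0.2]
width: 0.012
```

```bash
python3 -c "
from h import *
goto((*BL,0.1014),-24.8)
s=camera('side');t=camera('top')
cv2.imwrite('pics/s6f.png',cv2.cvtColor(s,cv2.COLOR_RGB2BGR));cv2.imwrite('pics/t6f.png',cv2.cvtColor(t,cv2.COLOR_RGB2BGR))
cv2.imwrite('pics/s6.png',cv2.resize(cv2.imread('pics/s6f.png')[225:345,290:400],None,fx=5,fy=5,interpolation=cv2.INTER_CUBIC))
cv2.imwrite('pics/t6.png',cv2.resize(cv2.imread('pics/t6f.png')[180:260,300:400],None,fx=6,fy=6,interpolation=cv2.INTER_CUBIC))
"
```

```text
t 16.0167 pos [ 0.5629 -0.2768  0.1542] F [-0.2  -1.01  0.15] w 0.012 q7 -0.15
turn [ 0.008 -0.001 -0.006] shift now [ 2.111 -0.067  0.012] shift after turn [ 2.111 -0.056  0.011]
```

View pics/s6.png

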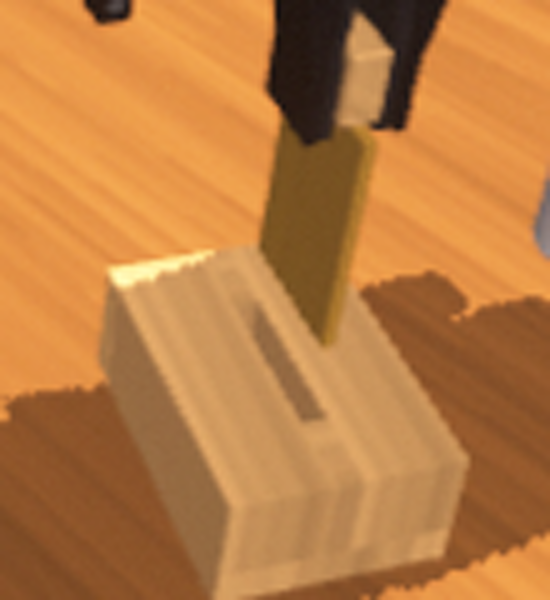

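View pics/t6.png

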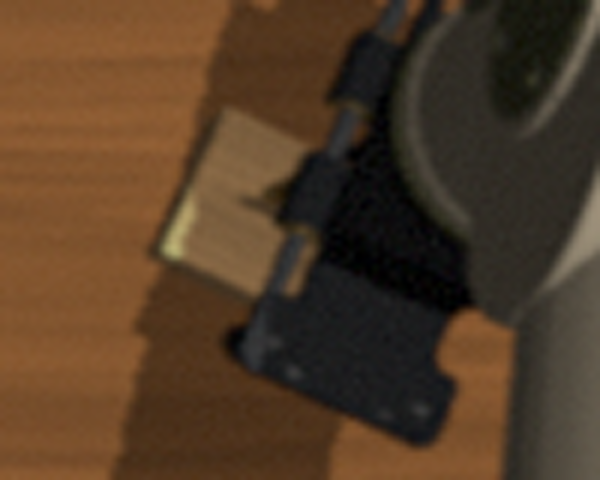

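```bash
python3 -c "
from h import *
f=lambda q,z:ray('side',np.array(q)/5.+[290,225]-0.4,z)
P=f([[263,250],[325,346],[337,341]],0.0648);print('plate',P.round(4),np.linalg.norm(P[0]-P[1]),yaw(P[1],P[0]))
# slot: near-left, far-left, far-right, near-right
S=f([[247,303],[264,299],[326,414],[303,424]],0.04);print('slot',S.round(4),S.mean(0),yaw(S[2],S[1]),yaw(S[3],S[0]))
a=np.radians(-24.8);ex=np.array([np.cos(a),np.sin(a)]);ey=np.array([-ex[1],ex[0]])
c=S.mean(0)[:2]
for p in P: print('plate rel slot xy',((p[:2]-c)@ex*1000).round(1),((p[:2]-c)@ey*1000).round(1))
for p in S: print('slot',((p[:2]-c)@ex*1000).round(1),((p[:2]-c)@ey*1000).round(1))
"
```

```text
plate [[ 0.5707 -0.2592  0.0648]
 [ 0.5553 -0.2938  0.0648]
 [ 0.5593 -0.2947  0.0648]] 0.03797306627808636 65.97922531996065
slot [[ 0.5723 -0.256   0.04  ]
 [ 0.5776 -0.2581  0.04  ]
 [ 0.557  -0.2975  0.04  ]
 [ 0.5491 -0.2958  0.04  ]] [ 0.56396884 -0.27684726  0.04      ] 62.44302829308955 59.78256566312821
plate rel slot xy -1.3 18.9
plate rel slot xy -0.8 -19.1
plate rel slot xy 3.3 -18.2
slot -1.2 22.4
slot 4.5 22.7
slot 2.3 -21.7
slot -5.6 -23.4
```

Call:
arm_command(
  targets=[0,0,0,0.2,-0.05,0,0,0,0,0,0.3,0,0,0,0,0,0,0.2,0,0,0,0,0,0,0,0,0,0,0,0,0,0,0,0,0],
)

```text
time: 16.53
ee_pos: [0.5625, -0.2766, 0.1366]
eef_rot: [0.596, 0.381, -0.593, 0.385]
ft_force: [-1.1, 1.5, -0.3]
width: 0.0118
```

```bash
python3 -c "
from h import *
goto((*BL,0.1014),-24.8)
s=camera('side')
cv2.imwrite('pics/s7f.png',cv2.cvtColor(s,cv2.COLOR_RGB2BGR))
cv2.imwrite('pics/s7.png',cv2.resize(cv2.imread('pics/s7f.png')[265:325,315:375],None,fx=10,fy=10,interpolation=cv2.INTER_CUBIC))
"
```

```text
t 16.5333 pos [ 0.5625 -0.2766  0.1366] F [-1.13  1.48 -0.3 ] w 0.0118 q7 -0.16
turn [ 0.008 -0.    -0.01 ] shift now [ 1.408 -0.05   0.012] shift after turn [ 1.408 -0.039  0.012]
```

View pics/s7.png

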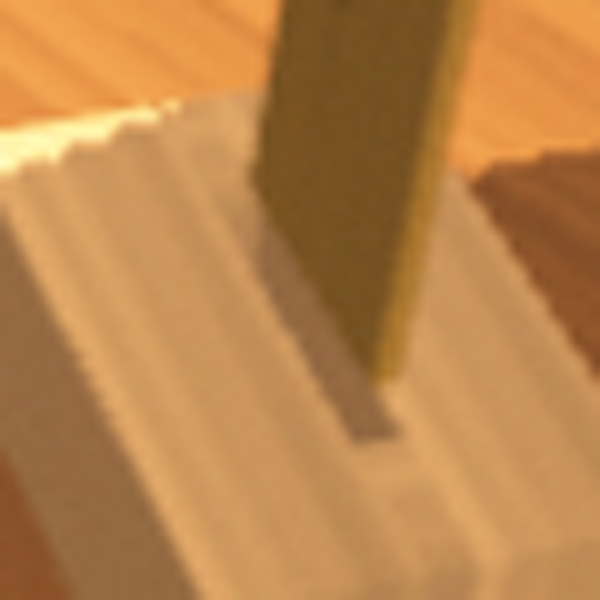

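```bash
python3 -c "
from h import *
f=lambda q,z:ray('side',np.array(q)/10.+[315,265]-0.45,z)
P=f([[253,185],[374,382],[398,378]],0.0472);S=f([[355,442],[400,434]],0.04)
a=np.radians(-24.8);ex=np.array([np.cos(a),np.sin(a)]);ey=np.array([-ex[1],ex[0]])
c=np.array([0.5625,-0.2763])
for p in list(P)+list(S): print(p.round(4),((p[:2]-c)@ex*1000).round(1),((p[:2]-c)@ey*1000).round(1))
for p in P: print('foot rel slot-end mid',((p[:2]-S.mean(0)[:2])@ex*1000).round(1))
"
```

```text
[ 0.5704 -0.258   0.0472] -0.5 19.9
[ 0.5545 -0.2932  0.0472] -0.2 -18.7
[ 0.5577 -0.2948  0.0472] 3.4 -18.8
[ 0.5498 -0.2949  0.04  ] -3.7 -22.2
[ 0.5559 -0.2979  0.04  ] 3.1 -22.4
foot rel slot-end mid -0.2
foot rel slot-end mid 0.1
foot rel slot-end mid 3.7
```

Call:
arm_command(
  targets=[0,0,0,0,-0.07,0,0,0,0,0,0.05,0,0,0,0,0,0,0,0,0,0],
)

```text
time: 16.83
ee_pos: [0.5609, -0.2759, 0.1356]
eef_rot: [0.596, 0.38, -0.593, 0.385]
ft_force: [0.0, 0.8, -1.1]
width: 0.0115
```

Call:
arm_command(
  targets=[0,0,0,0.2,0,0,0,0,0,0,0.2,0,0,0,0,0,0,0,0,0,0],
)

```text
time: 17.08
ee_pos: [0.5612, -0.276, 0.1251]
eef_rot: [0.596, 0.38, -0.593, 0.386]
ft_force: [-1.0, 0.4, -1.0]
width: 0.0115
```

```bash
python3 -c "
from h import *
goto((*BL,0.1014),-24.8)
s=camera('side')
cv2.imwrite('pics/s8f.png',cv2.cvtColor(s,cv2.COLOR_RGB2BGR))
cv2.imwrite('pics/s8.png',cv2.resize(cv2.imread('pics/s8f.png')[265:325,315:375],None,fx=10,fy=10,interpolation=cv2.INTER_CUBIC))
"
```

```text
t 17.0833 pos [ 0.5612 -0.276   0.1251] F [-1.03  0.41 -1.03] w 0.0115 q7 -0.16
turn [ 0.008 -0.    -0.012] shift now [0.949 0.01  0.012] shift after turn [0.949 0.019 0.012]
```

View pics/s8.png

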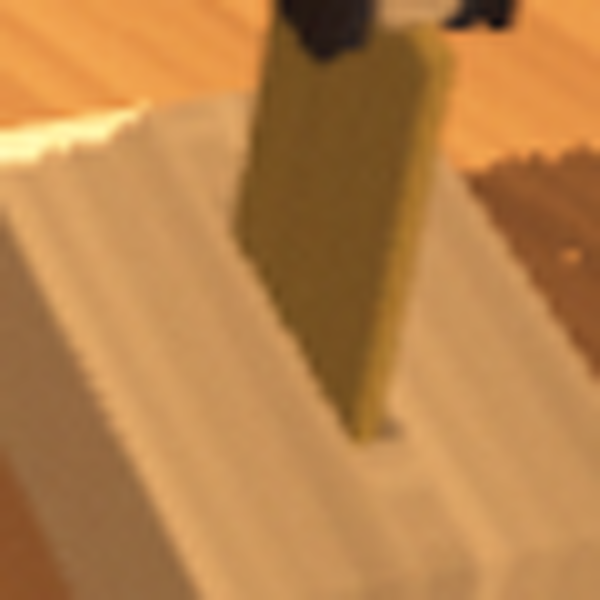

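Call:
arm_command(
  targets=[0,0,0,0.1,0.05,0,0,0,0,0,0.2,0,0,0,0,0,0,0,0,0,0],
)

```text
time: 17.38
ee_pos: [0.5626, -0.2767, 0.1173]
eef_rot: [0.596, 0.38, -0.593, 0.385]
ft_force: [0.2, 1.1, -0.6]
width: 0.0115
```

Call:
arm_command(
  targets=[0,0,0,0.2,0,0,0,0,0,0,0.1,0,0,0,0,0,0,0,0,0,0],
)

```text
time: 17.63
ee_pos: [0.5626, -0.2766, 0.1087]
eef_rot: [0.596, 0.38, -0.593, 0.385]
ft_force: [0.1, 0.0, -0.9]
width: 0.0117
```

Sliding in freely. On to the floor, in small steps.

Call:
arm_command(
  targets=[0,0,0,0.1,0,0,0,0,0,0,0.1,0,0,0,0,0,0,0,0,0,0],
)

```text
time: 17.88
ee_pos: [0.5627, -0.2767, 0.1031]
eef_rot: [0.596, 0.38, -0.593, 0.385]
ft_force: [0.4, 0.1, -1.1]
width: 0.0117
```

Call:
arm_command(
  targets=[0,0,0,0.08,0,0,0,0,0,0,0,0,0,0],
)

```text
time: 18.05
ee_pos: [0.563, -0.2768, 0.1015]
eef_rot: [0.596, 0.38, -0.593, 0.386]
ft_force: [-0.7, 1.3, -0.7]
width: 0.0117
```

Call:
arm_command(
  targets=[0,0,0,0.06,0,0,0,0,0,0,0,0,0,0],
)

```text
time: 18.22
ee_pos: [0.5631, -0.2769, 0.1016]
eef_rot: [0.596, 0.38, -0.593, 0.386]
ft_force: [-2.9, 0.9, -2.5]
width: 0.0116
```

Call:
arm_command(
  targets=[0,0,0,0.08,0,0,0,0,0,0,0,0,0,0],
)

```text
time: 18.38
ee_pos: [0.5632, -0.277, 0.1016]
eef_rot: [0.597, 0.379, -0.593, 0.386]
ft_force: [-2.5, 2.6, -2.8]
width: 0.0121
```

```bash
python3 -c "
from h import *
goto((*BL,0.1014),-24.8)
s=camera('side')
cv2.imwrite('pics/s9f.png',cv2.cvtColor(s,cv2.COLOR_RGB2BGR))
cv2.imwrite('pics/s9.png',cv2.resize(cv2.imread('pics/s9f.png')[225:345,290:400],None,fx=5,fy=5,interpolation=cv2.INTER_CUBIC))
"
```

```text
t 18.3833 pos [ 0.5632 -0.277   0.1016] F [-2.51  2.61 -2.81] w 0.0121 q7 -0.17
turn [ 0.007  0.001 -0.014] shift now [ 0.009 -0.069  0.01 ] shift after turn [ 0.009 -0.069  0.011]
```

View pics/s9.png

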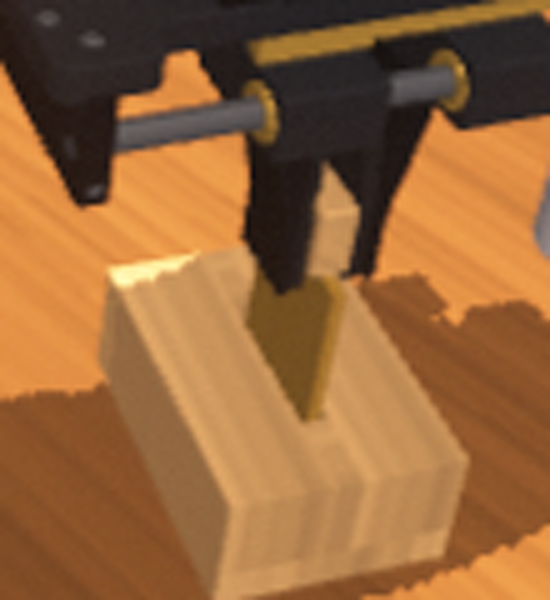

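Call:
arm_command(
  targets=[0,0,0,0,0,0,0.35,0,0,0,0,0,0,0.35,0,0,0,0,0,0,0.35,0,0,0,0,0,0,0.35,0,0,0,-0.5,0,0,0.35,0,0,0,-1,0,0,0.35,0,0,0,-1,0,0,0.35,0,0,0,-1,0,0,0.35,0,0,0,-1,0,0,0.35,0,0,0,-1,-1,0,0.35,0,0,0,-1,-1,0,0.35,0,0,0,0,0,0,0.35],
)

```text
time: 19.43
ee_pos: [0.5155, -0.2541, 0.2744]
eef_rot: [0.597, 0.38, -0.591, 0.387]
ft_force: [1.1, -0.3, 0.5]
width: 0.0304
```

```bash
python3 -c "
from h import *
goto((*BL,0.1014),-24.8)
s=camera('side');t=camera('top')
cv2.imwrite('pics/s10f.png',cv2.cvtColor(s,cv2.COLOR_RGB2BGR));cv2.imwrite('pics/t10f.png',cv2.cvtColor(t,cv2.COLOR_RGB2BGR))
cv2.imwrite('pics/s10.png',cv2.resize(cv2.imread('pics/s10f.png')[225:345,290:400],None,fx=5,fy=5,interpolation=cv2.INTER_CUBIC))
"
```

```text
t 19.4333 pos [ 0.5155 -0.2541  0.2744] F [ 1.12 -0.35  0.53] w 0.0304 q7 -0.11
turn [ 0.009 -0.002 -0.016] shift now [6.944 1.958 0.066] shift after turn [6.919 2.045 0.04 ]
```

View pics/s10.png

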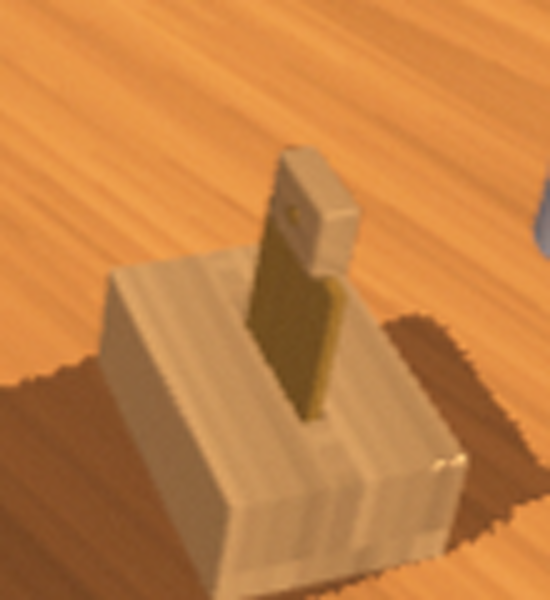

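View pics/s10f.png

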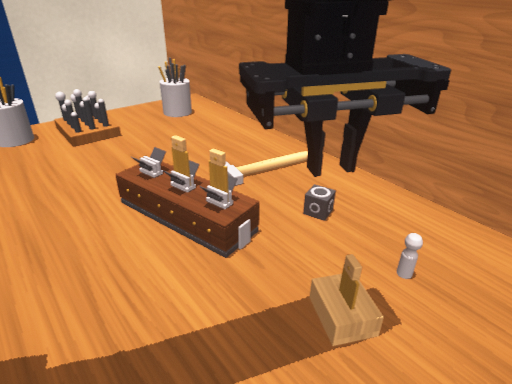

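View pics/t10f.png

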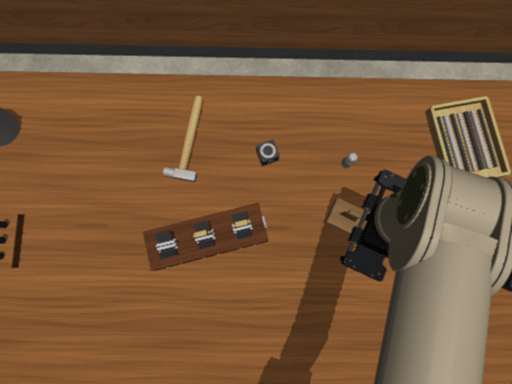

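```bash
python3 -c "
from h import *
a=np.radians(-24.8);ex=np.array([np.cos(a),np.sin(a)]);ey=np.array([-ex[1],ex[0]])
for h in(0.012,0.016):
  for c in ((0.5625,-0.2763),(0.5635,-0.2767)):
    X=[np.r_[np.array(c)+ex*x+ey*y,z+h] for x,y,z in((-.006,-.014,.096),(.006,-.014,.096),(-.006,.014,.096),(.002,-.02,.072))]
    print(h,c,((proj('side',X)-[290,225]+.4)*5).round(0).tolist())
A=cv2.cvtColor(cv2.imread('pics/side0.png'),6);B=cv2.cvtColor(cv2.imread('pics/s10f.png'),6)
for n,(y0,y1,x0,x1) in dict(mid=(134,195,168,200),right=(148,212,204,236),head=(200,245,225,260)).items():
    print(n,cv2.phaseCorrelate(np.float32(A[y0:y1,x0:x1]),np.float32(B[y0:y1,x0:x1])))
"
```

```text
0.012 (0.5625, -0.2763) [[318.0, 220.0], [359.0, 213.0], [271.0, 151.0], [342.0, 297.0]]
0.012 (0.5635, -0.2767) [[321.0, 219.0], [363.0, 212.0], [274.0, 150.0], [345.0, 296.0]]
0.016 (0.5625, -0.2763) [[320.0, 208.0], [361.0, 201.0], [273.0, 139.0], [344.0, 286.0]]
0.016 (0.5635, -0.2767) [[323.0, 208.0], [365.0, 200.0], [276.0, 139.0], [348.0, 285.0]]
mid ((-0.005661787773103555, 0.0008621195560287731), 0.9909377978183329)
right ((-0.018270736237216312, -0.027227498136262795), 0.9722563505638391)
head ((-0.0371183014274763, 0.5001130030996954), 1.0102674347383005)
```

```bash
python3 -c "
from bench import *
print(close_job())"
```

```text
the job is handed in; nothing more can be done
None
```

The weak clip was the left one. Its plate now stands fully down in the storage block's slot, and the job is handed in at about 19.5 s of the 69 s allowed.

**Finding the weak clip:** I tugged the right plate, then the middle one, then the left.

| Plate | Peak pull | Lift at gripper | Result |
|---|---|---|---|
| Right | 7.2 N | 4.7 mm | Held; head rose about 4 mm |
| Middle | 8.2 N | 5.2 mm | Held; head rose about 5 mm |
| Left | 3.4 N | – | Slid; pull fell to 2 N as it rose |

I lowered the right and middle plates back before letting them go. The head stayed below the 7 mm limit throughout.

**Last checks:**
- **Stored plate:** The gripper stopped at a height of 0.1016 m, where 0.1014 m means the plate's foot is on the slot floor. After release, the grip bar's top corners in the side view were within about 7 pixels, at 5x enlargement, of where they should be for that depth.
- **Other two plates:** Both show under 0.03 pixel of shift from the first picture.
- **Bystanders:** The doming block, punch and hammer look unmoved by eye.
- **Gripper:** It is open and about 17 cm above where it let go of the plate, touching nothing.

**Readings that disagreed:**
- **Vertical force at the slot floor:** It read about -2.8 N, the wrong sign for a downward push, so I judged full depth from position and the picture.
- **Head end-face patch:** It showed a 0.5 pixel shift. I put this down to shading, because the plates on the same head showed none.

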